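Shut down the casting-slip dispenser: tap across, vent cap snapped home

ROBOT

A 7-joint arm with a two-finger parallel gripper is mounted at the origin on the work surface. World frame = base frame: x ahead of the robot, y to its left, z up, the work surface at z = 0. Lengths are in m, angles in rad, forces in N, time in s.
With the tool pointing down it reaches from about 0.425 to 0.925 m from the base axis. Payload 6.8 kg.
Tool frame: the origin (TCP) lies at the very end of the fingers, on their centre line; the grasp point (between the pads) lies 19 mm behind it; z points along the fingers, x is the direction in which the jaws open and shut, and the axes are right-handed (so a half turn about z gives the same grasp; the last joint's range is limited). The gripper opens to 85 mm and grips with 20 to 120 N. Pads are 22 mm wide; open, the fingers measure 114 mm over their backs; the gripper's body (76 mm by 85 mm) begins 54 mm behind the grasp point. The pads swing forward as they close: fully open they stand 13 mm farther back than shut.
Start: joints at [1.085, 0.477, 0.022, 1.555, -0.011, 1.109, -0.083], TCP at [0.249, -0.627, 0.231] pointing down, gripper open.
Joint ranges: [-2.96, 2.96], [-0.34, 2.1], [-1.41, 1.46], [0.24, 2.44], [-1.37, 4.51], [0.17, 1.92], [-2.96, 2.96]. Speed limits (rad/s): [2.39, 2.39, 3.14, 3.14, 3.14, 3.14, 3.14].

INTERFACE

Orientations are given as a unit quaternion [w, x, y, z].
In Python, from station import get_obs, read_camera, calibration, hand_in, recognise, outline_of, place_of gives the robot as it stands.
- The arm moves only by the tool move_arm, never from a script. Its argument "steps" is a list of rows, each an object with "fingers": the finger opening in mm, from 0 to 85.4; "translation": the shift along the world's x, y, z in mm, a list of three; "turn": the turn about the world's z in rad. In form: [{"fingers": fingers, "translation": [dx, dy, dz], "turn": turn}, ...]. A call has 1 to 10 rows; each row shifts and turns the commanded pose from where the row before left it; what a row does not reach is not made up. A row lasts 1/8 s, in which the tool goes at most 62.5 mm and 10.7 degrees, less where a joint would pass 70% of its speed; a pose out of reach is approached as far as the arm can. A call with a gripper value outside its range is refused whole. The fingers move at their own pace and stop on an object; "newtons" is the grip in N (left out, the last holds). Time passes only in rows, so rows that do not move let the fingers close. It gives the time, the measured TCP pose, the force and the opening at its end, in the units of the state.
- get_obs(): the state, without advancing time (a new reading comes with each control period).
- read_camera(name): name is "scene" or "top" or "wrist"; returns the picture (420x560x3 uint8, blue, green, red); there is no depth.
- calibration(name): a dict with "camera_matrix" (3x3 intrinsics, pixels), "rvec" (rotation vector, rad) and "tvec" (3), from world to camera coordinates, as OpenCV has them. Camera axes: x right, y down, z forward; pixel columns grow to the right and rows downward; lengths in m; the calibration is good to about 2 mm. A picture is of the moment at which its call begins: read the wrist's pose just before it. calibration takes no time and is no camera call; for the wrist camera it gives the pose at the moment of the call.
- hand_in(): hands the job in, once; it reports no verdict.
Trained networks look in the newest picture that a camera, given by its name, has taken for a name from the list of things; names that differ only in an ending like _2 or _b are one class to them, and where a whole thing is asked for, a point or a joint stands for the part that bears it (a point fixed in the world has none). Each returns a list of dicts, best first, with "conf" (0 to 1); they miss things now and then, are a little off and sometimes report something else, mostly with a low value. They report only what shows in the picture. A call takes as long as a camera call.
- recognise(camera, name): "xy" ([column, row] in pixels, amid what is visible of it).
- outline_of(camera, name): "mask" (420x560 bool, what is visible of it) and "xy" ([column, row] in pixels, amid what is visible of it).
- place_of(camera, name): "xy" ([column, row] in pixels: a listed point, or the origin of a listed thing).
The state is a dict: "t": time; "q": joint angles; "joint_vel": joint speeds; "joint_torque": joint torques, N m; "eef_pos": TCP position; "tool_rot": TCP orientation; "contact_force": force on the tool from outside, world axes, zero at the start; "torque": the same for the moment, N m; "gripper_width": opening from 0.0 (shut) to 1.0 (fully open).
Only numpy, scipy, OpenCV 4.12 (cv2) and the standard library are available. Lean on these libraries where they do the work, as an engineer would, in place of code of your own. Each camera call takes 0.05 s, during which the arm holds its last target.

TASK

Casting is over for the day: turn the red tap lever on the slip dispenser until it stands square across the pipe (shut), then take the blue snap cap from the table, set it on the open vent neck on top of the tank and press it straight down until it clicks. Keep pressing past the click until the cap is fully down on its springy seal, and finish while still holding it pressed down like that, with the tap still shut. Leave the mould, jar, cups, rabbit and brush where they stand.

Things in the scene. Friction and masses are not known exactly. Their poses are not given: they have to be found in the camera images.
- tap_lever (a joint): lever angle about its upright stem, rad. 0 = in line with the pipe, pointing away from the tank (open); it grows clockwise seen from above, towards the dispenser's front (its -x side, where the robot stands); 1.571 = square across the pipe (shut). No stop at shut: it runs on to 2.1, and past shut the tap opens again. It stays where it is left; about 1.5 N at the grip moves it
- lever_grip (a point): middle of the red lever grip: a level bar 52 mm long (along the lever), 14 mm wide, 12 mm high, 82 mm out from the stem axis and 192 mm above the table. It swings level; its pose turns with the lever, and its y axis points along the lever back to the stem. Nothing lies within 45 mm under it
- tap_axis (a point): point on the lever's upright turning axis at the height of the grip (192 mm above the table). Its x and y axes are those of the dispenser: y runs along the pipe towards the tank, whose end face is 75 mm away in +y
- dispenser: fixed white plastic slip tank, 200 mm (its x) by 300 mm (its y) by 120 mm high, on a 100 mm plywood stand; tank top 220 mm above the table. Origin on the table under the middle of the tank. Brass tap on its -y end. A black filler lid (86 mm across, 15 mm high) stands on top 140 mm from the vent neck. It does not move
- vent_top (a point): centre of the rim of the vent neck on the tank top, 251 mm above the table, z up. Neck 24 mm across, 31 mm tall, its mouth coned to 19 mm at the rim. Four sprung snap beads stand out 3 mm round it, 10.5 mm below the rim. A black seal (17 mm across) stands 4.5 mm out of the rim; it is springy (1.6 N/mm) and sinks level with the rim as the cap goes fully down
- cap_center (a point): centre of the blue snap cap, half-way up. Cap 40 mm in outer diameter, 26 mm high, z up, ribbed; it stands on the table mouth down, centre 13 mm up. Inside 20 mm deep, with a lip of 26.4 mm bore round the mouth. Fully down on the neck its centre is 7 mm below the rim (inside top on the rim); merely clicked and let go it would rest 4 mm below the rim
- cap: the same cap; origin at the centre of its mouth (underside). Pressed onto the neck it meets the beads with its mouth 7 mm below the rim; the force peaks (about 9 to 17 N) at 8 to 9 mm, then drops, and the beads jump out above the lip (click) at 15 to 16 mm. Fully down, mouth 20 mm below the rim, takes a steady push of about 8 N against the seal; up to 25 N does no harm
- mould: loose bystander: white plaster mould 110 x 110 x 70 mm with a black rubber band, under the tap's nose; origin under its centre
- glaze_jar: loose bystander: small glaze jar 44 mm across, 52 mm high, white lid, brown-red label; origin under its centre
- egg_cup: loose bystander: cream egg cup 48 mm across, 45 mm high; origin under its centre
- clay_rabbit: loose bystander: cream clay rabbit about 62 mm across, 128 mm high; origin under its centre
- mug: loose bystander: dark green mug 76 mm across, 85 mm high; origin under its centre
- glaze_brush: loose bystander: brush lying flat; origin near its middle

How it is judged:
By the outcome, as a careful person would: the job done as asked, in the order asked, and still so for the second after the job is handed in, while the arm keeps its last pose, push and grip.
It also fails if it takes over 69 s, if anything falls off the work surface, if the arm or the gripper's body presses on something with over 40 N, if the wrist force passes 120 N, or if a joint passes its speed limit or range.

## Working session

There is one attempt and no reset: what is moved stays moved. The work goes in short steps, Python scripts to look and compute and a tool call to move; the robot and the scene stay as the last step left them, time stands still between calls to the robot, and variables do not carry over. Pictures are saved under pics/ and viewed, and the job is handed in when it is done.

Besides the shell and the picture viewer there is one more tool, called after "Request:" as name(argument=value, ...) on one line, values as JSON. move_arm: Moves the arm, as the interface text tells. Its arguments: {"type":"object","properties":{"steps":{"type":"array"},"newtons":{"type":"number"}},"required":["steps"]}

```bash
mkdir -p pics; ls
cat > h.py <<'E'
import numpy as np, cv2
from station import *
def snap(c,f):
    im=read_camera(c); cv2.imwrite('pics/'+f,im); return im
def ray(c,xy,cal=None):
    k=cal or calibration(c); K=np.array(k['camera_matrix'],float);R=cv2.Rodrigues(np.array(k['rvec'],float))[0];t=np.array(k['tvec'],float).ravel()
    p=cv2.undistortPoints(np.array([[xy]],float),K,None)[0,0]
    return -R.T@t, R.T@np.array([p[0],p[1],1])
def atz(c,xy,z,cal=None):
    o,d=ray(c,xy,cal); return o+d*(z-o[2])/d[2]
def tri(rs):
    A=0;b=0
    for o,d in rs:
        d=d/np.linalg.norm(d);P=np.eye(3)-np.outer(d,d);A=A+P;b=b+P@o
    x=np.linalg.solve(A,b); return x,[np.linalg.norm((np.eye(3)-np.outer(d,d)/(d@d))@(x-o)) for o,d in rs]
E
python3 - <<'E'
from h import *
print(get_obs())
for c in ['scene','top','wrist']: snap(c,c+'0.png')
zs={'lever_grip':.192,'tap_axis':.192,'dispenser':0,'vent_top':.251,'cap_center':.013,'mould':0,'glaze_jar':0,'egg_cup':0,'clay_rabbit':0,'mug':0,'glaze_brush':0}
for n,z in zs.items():
    for c in ['scene','top']:
        for r in place_of(c,n)[:2]:
            print(n,c,np.round(r['conf'],2),np.round(r['xy'],1),np.round(atz(c,r['xy'],z),4))
E
```

```text
pics
{'t': 0.0, 'q': array([ 1.0849171 ,  0.47776057,  0.02230179,  1.5564881 , -0.01152373,
        1.10929633, -0.08309756]), 'joint_vel': array([ 0.00170717,  0.00042028, -0.00315211,  0.00109154, -0.00069131,
        0.00025806,  0.00087134]), 'joint_torque': array([-9.32926099e-06, -5.96441674e+01,  1.60841670e+00, -2.81189561e+01,
        1.27169615e-02,  9.37143923e-03,  2.29093740e-05]), 'eef_pos': array([ 0.24876626, -0.62683017,  0.23033601]), 'tool_rot': array([-4.72104909e-04,  8.27314799e-01, -5.61737831e-01, -7.81096782e-04]), 'contact_force': array([ 0.34432434,  0.27839342, -0.27740531]), 'torque': array([-0.00714839,  0.05676808, -0.0133367 ]), 'gripper_width': 0.9985865431164193}
lever_grip scene 0.76 [260.9 197.6] [ 0.5157 -0.0909  0.192 ]
lever_grip scene 0.62 [334.3 289.4] [0.7027 0.2885 0.192 ]
lever_grip top 0.58 [305.2 214.8] [ 0.5161 -0.0925  0.192 ]
tap_axis scene 0.7 [275.1 210.7] [ 0.5409 -0.0175  0.192 ]
tap_axis top 0.77 [277.  212.6] [ 0.5237 -0.0142  0.192 ]
dispenser scene 0.62 [338.4 288.6] [0.5333 0.212  0.    ]
vent_top scene 0.81 [322.8 213.1] [0.
[... 540 characters left out ...]
 ]
glaze_jar scene 0.3 [267.5 254.3] [ 0.5425 -0.0479  0.    ]
glaze_jar top 0.54 [349.7 240. ] [ 0.4725 -0.2413  0.    ]
egg_cup scene 0.71 [205.8 211. ] [ 0.4973 -0.3598  0.    ]
egg_cup top 0.79 [389.8 228.8] [ 0.5057 -0.3686  0.    ]
clay_rabbit scene 0.97 [447.8 300.8] [0.3838 0.4914 0.    ]
clay_rabbit top 0.96 [114.9 273.5] [0.3818 0.4839 0.    ]
mug scene 0.78 [189.2 193.1] [ 0.4558 -0.4825  0.    ]
mug top 0.76 [435.5 251.7] [ 0.4309 -0.5067  0.    ]
mug top 0.52 [349.3 205.9] [ 0.5813 -0.2449 -0.    ]
glaze_brush scene 0.73 [230.9 187.8] [ 0.3379 -0.3805  0.    ]
glaze_brush scene 0.45 [337.8 291.1] [0.5429 0.2159 0.    ]
glaze_brush top 0.97 [403.2 286.6] [ 0.3251 -0.3991  0.    ]
```

View pics/scene0.png

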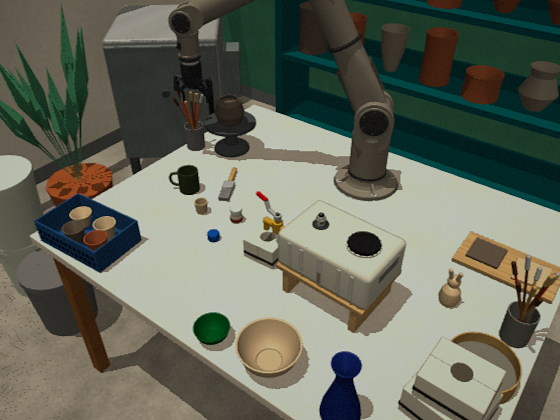

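View pics/top0.png

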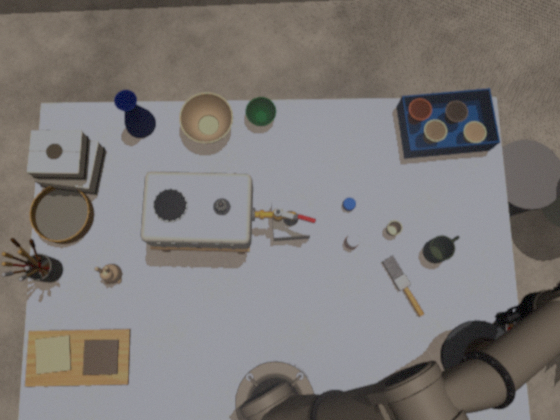

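View pics/wrist0.png

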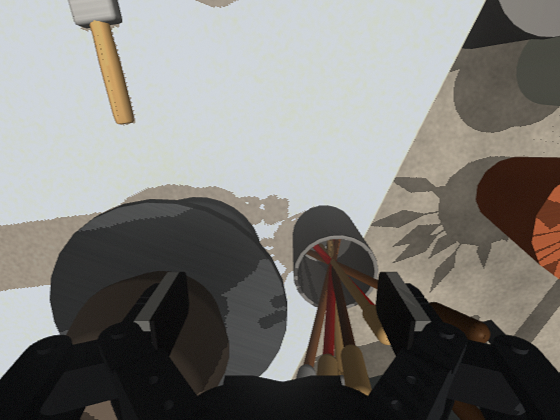

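Run:
```python
from h import *
a=cv2.imread('pics/top0.png');b=cv2.imread('pics/scene0.png')
cv2.imwrite('pics/tz.png',cv2.resize(a[160:260,130:330],None,fx=4,fy=4,interpolation=cv2.INTER_CUBIC))
cv2.imwrite('pics/sz.png',cv2.resize(b[180:330,190:390],None,fx=4,fy=4,interpolation=cv2.INTER_CUBIC))
# red mask
for c,im in (('top',a),('scene',b)):
    x0,x1,y0,y1=(255,330,190,240) if c=='top' else (240,300,180,225)
    h=cv2.cvtColor(im,cv2.COLOR_BGR2HSV)[y0:y1,x0:x1]
    m=((h[...,0]<6)|(h[...,0]>174))&(h[...,1]>150)&(h[...,2]>70)
    ys,xs=np.nonzero(m);P=np.c_[xs+x0,ys+y0].astype(float)
    print(c,len(P),P.mean(0),P.min(0),P.max(0),atz(c,P.mean(0),.192))
    u,s,v=np.linalg.svd(P-P.mean(0)); pr=(P-P.mean(0))@v[0]
    e=[P.mean(0)+v[0]*pr.min(),P.mean(0)+v[0]*pr.max()]
    print([atz(c,k,.195) for k in e])
for n,z in (('cap',0),('cap_center',.013),('vent_top',.251)):
    pass
```

```text
top 31 [305.87096774 218.09677419] [299. 216.] [313. 221.] [ 0.50669899 -0.09413786  0.192     ]
[array([ 0.51193035, -0.07489664,  0.195     ]), array([ 0.49991703, -0.11419891,  0.195     ])]
scene 47 [261.61702128 196.06382979] [257. 192.] [267. 200.] [ 0.50823229 -0.09395914  0.192     ]
[array([ 0.50406955, -0.11564233,  0.195     ]), array([ 0.51830434, -0.06822865,  0.195     ])]
```

View pics/tz.png

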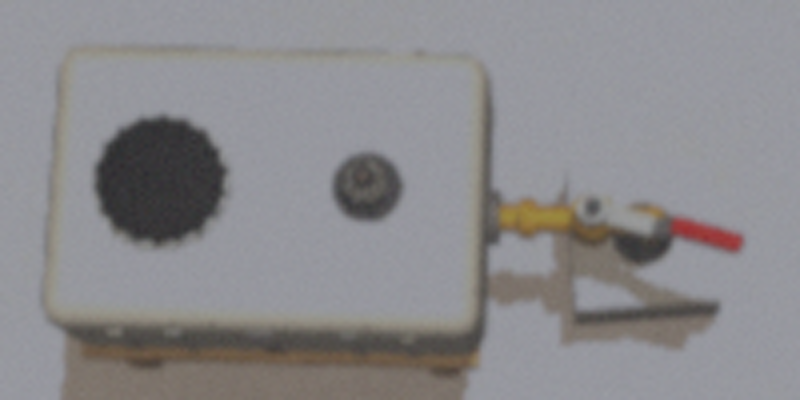

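View pics/sz.png

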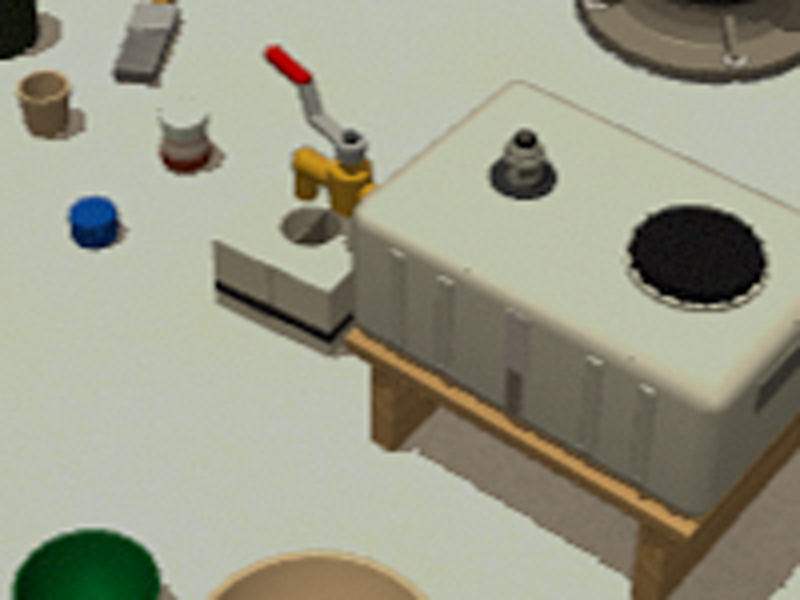

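Run:
```python
from h import *
t=lambda u,v:(130+u/4-.375,160+v/4-.375); s=lambda u,v:(190+u/4-.375,180+v/4-.375)
print('lid top',atz('top',t(160,180),.235), atz('scene',s(697,252),.235))
print('vent rim',atz('top',t(364,180),.251), atz('scene',s(524,141),.255))
print('stem',atz('top',t(593,208),.18),'scene',atz('scene',s(352,138),.18), tri([ray('top',t(593,208)),ray('scene',s(352,138))]))
print('edge far',atz('top',t(75,50),.22),atz('top',t(470,58),.22))
print('edge near',atz('top',t(70,315),.22),atz('top',t(460,328),.22))
for c in('top','scene'):
    read_camera(c)
    for n,z in(('lever_grip',.192),('tap_axis',.192),('vent_top',.251),('cap_center',.013)):
        r=place_of(c,n)[0];print(c,n,r['conf'],atz(c,r['xy'],z))
```

```text
lid top [0.54189354 0.27640339 0.235     ] [0.55204259 0.2817473  0.235     ]
vent rim [0.53589727 0.13708355 0.251     ] [0.54429833 0.1409701  0.255     ]
stem [ 0.52896191 -0.01683196  0.18      ] scene [ 0.5374527  -0.01080926  0.18      ] (array([ 0.5303092 , -0.01662602,  0.17265695]), [np.float64(0.00035835764152766396), np.float64(0.0003583576415274138)])
edge far [0.63843747 0.33964302 0.22      ] [0.6281423  0.06678027 0.22      ]
edge near [0.45297818 0.3380329  0.22      ] [0.43934666 0.07512659 0.22      ]
top lever_grip 0.55 [ 0.50655234 -0.08586654  0.192     ]
top tap_axis 0.77 [ 0.52680697 -0.01619071  0.192     ]
top vent_top 0.73 [0.53742781 0.14223576 0.251     ]
top cap_center 0.54 [ 0.58099141 -0.24251356  0.013     ]
scene lever_grip 0.78 [ 0.51198876 -0.0961225   0.192     ]
scene tap_axis 0.72 [ 0.54256096 -0.0015451   0.192     ]
scene vent_top 0.98 [0.5410222  0.14451922 0.251     ]
scene cap_center 0.69 [ 0.58115413 -0.24073181  0.013     ]
```

Request:
move_arm(steps=[{"fingers": 60,"translation": [0,0,50],"turn": 0},{"fingers": 60,"translation": [25,40,20],"turn": 0.1},{"fingers": 60,"translation": [30,45,10],"turn": 0.1},{"fingers": 60,"translation": [30,45,10],"turn": 0.1},{"fingers": 60,"translation": [30,45,10],"turn": 0.1},{"fingers": 60,"translation": [30,45,10],"turn": 0.1},{"fingers": 60,"translation": [30,45,0],"turn": 0.1},{"fingers": 60,"translation": [30,45,0],"turn": 0.1},{"fingers": 60,"translation": [30,45,0],"turn": 0.1},{"fingers": 60,"translation": [30,45,0],"turn": 0.1}], newtons=25)

```text
t: 3.0
eef_pos: [0.5147, -0.226, 0.3416]
tool_rot: [0.0, 0.99, -0.145, 0.0]
contact_force: [0.8, -1.1, -0.4]
gripper_width: 0.702
```

Run:
```python
from h import *
o=get_obs();print(o['t'],o['eef_pos'],o['tool_rot'],o['q'],o['gripper_width'])
cal=calibration('wrist');snap('wrist','w1.png')
for n,z in(('lever_grip',.192),('tap_axis',.192),('vent_top',.251),('cap_center',.013)):
    for r in place_of('wrist',n)[:2]:print(n,r['conf'],r['xy'],atz('wrist',r['xy'],z,cal))
```

```text
3.0 [ 0.51474271 -0.22597131  0.34160555] [ 1.71779565e-04  9.89504627e-01 -1.44500729e-01  3.19361058e-04] [ 0.59743605  0.22747347 -0.35393738  1.66729053  0.08245434  1.26080559
 -0.063269  ] 0.7019867845787937
lever_grip 0.56 [232.2, 47.0] [ 0.51286574 -0.09687409  0.192     ]
cap_center 0.55 [333.9, 159.3] [ 0.58890796 -0.24448184  0.013     ]
```

View pics/w1.png

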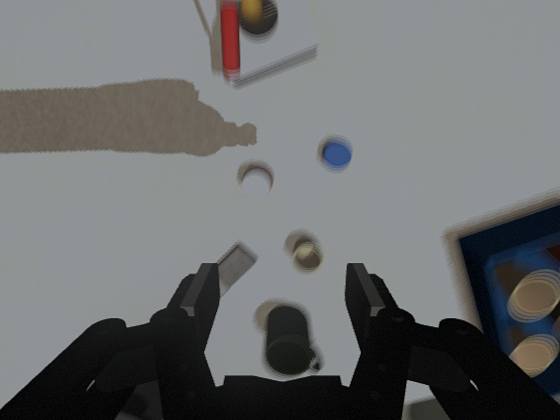

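Request:
move_arm(steps=[{"fingers": 60,"translation": [0,50,10],"turn": 0},{"fingers": 60,"translation": [0,50,10],"turn": 0},{"fingers": 60,"translation": [0,10,0],"turn": 0},{"fingers": 60,"translation": [0,0,0],"turn": 0},{"fingers": 60,"translation": [0,0,0],"turn": 0}])

```text
t: 3.88
eef_pos: [0.5135, -0.1199, 0.3609]
tool_rot: [0.0, 0.989, -0.148, -0.0]
contact_force: [-0.1, 0.7, 0.7]
gripper_width: 0.702
```

Run:
```python
from h import *
o=get_obs();print(o['t'],o['eef_pos'],o['tool_rot'],o['q'],o['gripper_width'])
cal=calibration('wrist');snap('wrist','w2.png')
for n,z in(('lever_grip',.192),('tap_axis',.192),('vent_top',.251),('cap_center',.013)):
    for r in place_of('wrist',n)[:2]:print(n,r['conf'],r['xy'],atz('wrist',r['xy'],z,cal))
np.save('cal2.npy',cal,allow_pickle=True)
```

```text
3.875 [ 0.51352281 -0.11990327  0.36088569] [ 3.56567226e-04  9.89005149e-01 -1.47880236e-01 -3.51513523e-04] [ 0.48175633  0.16049599 -0.42132848  1.70777987  0.06878177  1.28853836
 -0.25085006] 0.7023136706455387
lever_grip 0.85 [270.2, 167.9] [ 0.51005436 -0.09690782  0.192     ]
tap_axis 0.65 [271.0, 72.2] [ 0.53648873 -0.01615739  0.192     ]
cap_center 0.94 [350.8, 218.5] [ 0.59170114 -0.24207909  0.013     ]
```

View pics/w2.png

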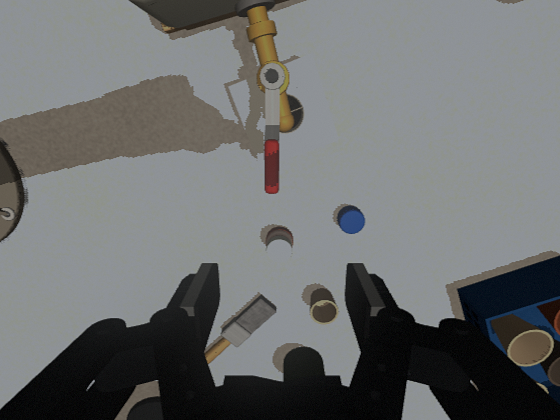

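Run:
```python
from h import *
cal=np.load('cal2.npy',allow_pickle=True).item()
im=cv2.imread('pics/w2.png')
cv2.imwrite('pics/w2z.png',cv2.resize(im[0:200,200:340],None,fx=4,fy=4,interpolation=cv2.INTER_CUBIC)[:600] )
h=cv2.cvtColor(im,cv2.COLOR_BGR2HSV)[120:210,240:310]
m=((h[...,0]<6)|(h[...,0]>174))&(h[...,1]>130)&(h[...,2]>50)
ys,xs=np.nonzero(m);P=np.c_[xs+240,ys+120].astype(float)
W=np.array([atz('wrist',p,.196,cal) for p in P])[:,:2]
u,s,v=np.linalg.svd(W-W.mean(0));pr=(W-W.mean(0))@v[0];pq=(W-W.mean(0))@v[1]
print(W.mean(0),v[0],np.ptp(pr),np.ptp(pq), W.mean(0)+v[0]*(pr.max()+pr.min())/2)
for z in(.165,.172,.18):print(z,atz('wrist',(272,75),z,cal))
```

```text
[ 0.51287803 -0.09060814] [-0.29688227 -0.95491409] 0.04963924425923225 0.012551457116059615 [ 0.51142373 -0.09528585]
0.165 [ 0.53649392 -0.01637696  0.165     ]
0.172 [ 0.53653222 -0.01695088  0.172     ]
0.18 [ 0.53657598 -0.01760679  0.18      ]
```

View pics/w2z.png

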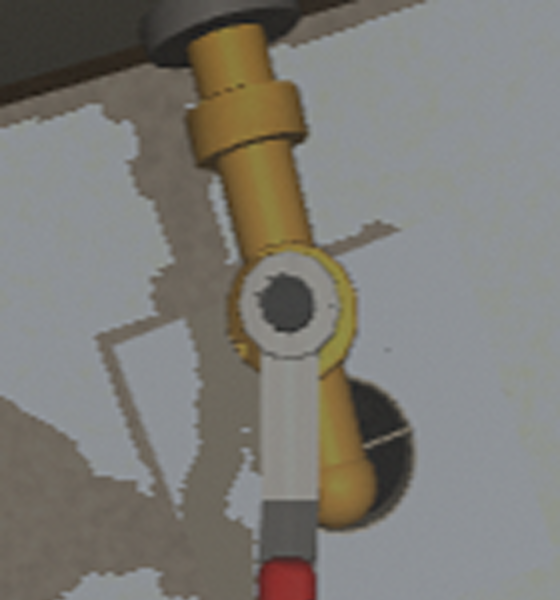

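Run:
```python
from h import *
cal=np.load('cal2.npy',allow_pickle=True).item()
for z in(.11,.14,.17):
    a=atz('wrist',(257.4,17.4),z,cal);b=atz('wrist',(268.4,59),z,cal);d=a-b;print(z,a[:2],b[:2],np.arctan2(d[0],d[1]))
from scipy.spatial.transform import Rotation as R
o=get_obs();q=o['tool_rot'];print(R.from_quat([q[1],q[2],q[3],q[0]]).as_matrix())
```

```text
0.11 [0.53845636 0.04661682] [0.53732305 0.00481844] 0.02710698299532815
0.14 [0.53844783 0.03969586] [0.53740097 0.00108594] 0.027106982995329744
0.17 [0.53843929 0.0327749 ] [ 0.53747889 -0.00264656] 0.027106982995331617
[[ 9.56947334e-01 -2.90261330e-01 -4.00584584e-04]
 [-2.90261332e-01 -9.56947416e-01  5.31344995e-05]
 [-3.98761272e-04  6.54272973e-05 -9.99999918e-01]]
```

Request:
move_arm(steps=[{"fingers": 60,"translation": [-2,24,0],"turn": 0},{"fingers": 60,"translation": [0,0,-50],"turn": 0},{"fingers": 60,"translation": [0,0,-50],"turn": 0},{"fingers": 60,"translation": [0,0,-50],"turn": 0},{"fingers": 60,"translation": [0,0,-25],"turn": 0},{"fingers": 60,"translation": [0,0,-13],"turn": 0},{"fingers": 60,"translation": [0,0,0],"turn": 0}])

```text
t: 5.0
eef_pos: [0.5119, -0.0935, 0.173]
tool_rot: [-0.0, 0.989, -0.146, -0.0]
contact_force: [0.0, 0.3, 0.5]
gripper_width: 0.705
```

Run:
```python
from h import *
o=get_obs();print(o['t'],o['eef_pos'],o['tool_rot'],o['q'],o['contact_force'])
snap('wrist','w3.png')
```

```text
5.0 [ 0.51188996 -0.09352531  0.1730152 ] [-6.33214964e-05  9.89273064e-01 -1.46077344e-01 -4.58128670e-04] [ 0.41790218  0.32568702 -0.4280753   1.95739686  0.17086254  0.89418106
 -0.39108691] [0.03852007 0.25767217 0.54541203]
```

View pics/w3.png

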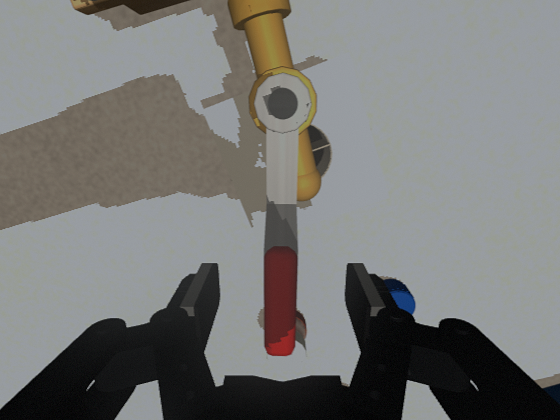

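Request:
move_arm(steps=[{"fingers": 5,"translation": [0,0,0],"turn": 0},{"fingers": 5,"translation": [0,0,0],"turn": 0},{"fingers": 5,"translation": [0,0,0],"turn": 0},{"fingers": 5,"translation": [0,0,0],"turn": 0},{"fingers": 5,"translation": [0,0,0],"turn": 0},{"fingers": 5,"translation": [0,0,0],"turn": 0}], newtons=25)

```text
t: 5.8
eef_pos: [0.5123, -0.0935, 0.174]
tool_rot: [0.0, 0.989, -0.146, 0.0]
contact_force: [-1.4, -0.6, 5.6]
gripper_width: 0.16
```

Run:
```python
import numpy as np
S=np.array([.5365,-.017]);r=.082
# lever dir angle phi measured clockwise from pipe-away dir; dir = rotate
yaw=.033
from_=.275
N=14
ang=np.linspace(from_,np.pi/2,N+1)
p=[]
for a in ang:
    t=a+yaw # from -y toward -x
    p.append(S+r*np.array([-np.sin(t),-np.cos(t)]))
p=np.array(p)*1000
print(np.round(np.diff(p,axis=0),1),np.diff(ang)[0],p[0],p[-1])
```

```text
[[-7.1  2.6]
 [-6.8  3.3]
 [-6.5  3.9]
 [-6.1  4.5]
 [-5.7  5. ]
 [-5.2  5.5]
 [-4.7  6. ]
 [-4.1  6.4]
 [-3.5  6.7]
 [-2.8  7. ]
 [-2.2  7.3]
 [-1.5  7.4]
 [-0.8  7.5]
 [-0.1  7.6]] 0.09255688048534977 [511.64142444 -95.14122613] [454.54464495 -14.29449111]
```

Request:
move_arm(steps=[{"fingers": 5,"translation": [-7.1,2.6,0],"turn": -0.093},{"fingers": 5,"translation": [-6.8,3.3,0],"turn": -0.093},{"fingers": 5,"translation": [-6.5,3.9,0],"turn": -0.093},{"fingers": 5,"translation": [-6.1,4.5,0],"turn": -0.093},{"fingers": 5,"translation": [-5.7,5.0,0],"turn": -0.093},{"fingers": 5,"translation": [-5.2,5.5,0],"turn": -0.093},{"fingers": 5,"translation": [-4.7,6.0,0],"turn": -0.093}])

```text
t: 6.68
eef_pos: [0.4704, -0.0636, 0.174]
tool_rot: [0.0, 0.89, -0.457, 0.001]
contact_force: [0.1, -3.5, 4.5]
gripper_width: 0.157
```

Request:
move_arm(steps=[{"fingers": 5,"translation": [-4.1,6.4,0],"turn": -0.093},{"fingers": 5,"translation": [-3.5,6.7,0],"turn": -0.093},{"fingers": 5,"translation": [-2.8,7.0,0],"turn": -0.093},{"fingers": 5,"translation": [-2.2,7.3,0],"turn": -0.093},{"fingers": 5,"translation": [-1.5,7.4,0],"turn": -0.093},{"fingers": 5,"translation": [-0.8,7.5,0],"turn": -0.093},{"fingers": 5,"translation": [-0.1,7.6,0],"turn": -0.093},{"fingers": 5,"translation": [0,0,0],"turn": 0},{"fingers": 5,"translation": [0,0,0],"turn": 0}])

```text
t: 7.8
eef_pos: [0.4556, -0.0141, 0.174]
tool_rot: [0.0, -0.698, 0.716, -0.001]
contact_force: [-0.4, -4.6, 6.4]
gripper_width: 0.158
```

Run:
```python
from h import *
o=get_obs();print(o['t'],o['eef_pos'],o['tool_rot'],o['q'],o['contact_force'])
np.save('cal4.npy',calibration('wrist'),allow_pickle=True)
snap('wrist','w4.png')
a=snap('top','t4.png');cv2.imwrite('pics/t4z.png',cv2.resize(a[160:260,130:330],None,fx=4,fy=4,interpolation=cv2.INTER_CUBIC))
```

```text
7.8 [ 0.45557515 -0.01410586  0.17400555] [ 1.26920748e-04 -6.97910349e-01  7.16184489e-01 -9.51832920e-04] [ 0.14089584  0.20390629 -0.27738458  2.10521902  0.07637188  0.84016561
 -1.77861009] [-0.37543598 -4.55328814  6.43349381]
```

View pics/w4.png

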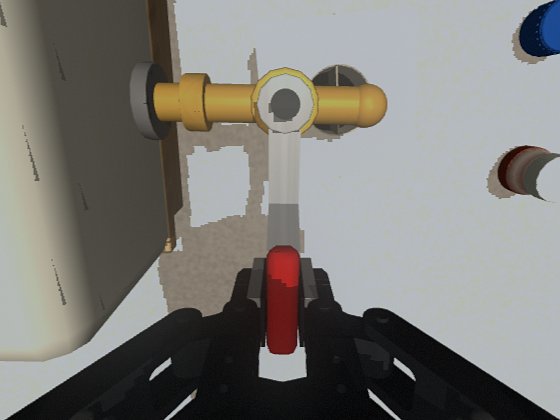

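View pics/t4z.png

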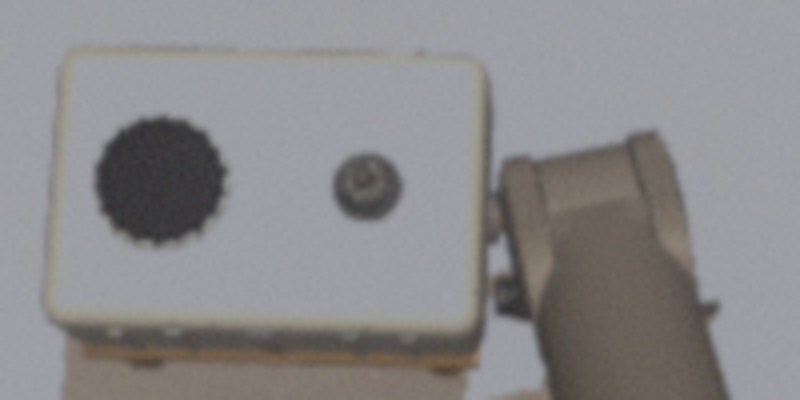

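Run:
```python
from h import *
cal=np.load('cal4.npy',allow_pickle=True).item()
im=cv2.imread('pics/w4.png');h=cv2.cvtColor(im,cv2.COLOR_BGR2HSV)
R=cv2.Rodrigues(np.array(cal['rvec']))[0];print('cam z axis',R[2])
m=(h[...,0]>14)&(h[...,0]<32)&(h[...,1]>140)&(h[...,2]>60)
pts=[]
for rng in [(156,180),(212,245),(325,355)]:
    for c in range(*rng):
        r=np.nonzero(m[60:150,c])[0]
        if len(r)>10:pts.append((c,60+(r.min()+r.max())/2,len(r)))
pts=np.array(pts);print(pts[::8])
for z in(.12,.15):
    W=np.array([atz('wrist',p[:2],z,cal)[:2] for p in pts]);f=np.polyfit(W[:,1],W[:,0],1);print('pipe dx/dy',f[0])
mr=((h[...,0]<6)|(h[...,0]>174))&(h[...,1]>130)&(h[...,2]>50); mr[:, :255]=0;mr[:,310:]=0;mr[:235]=0;mr[360:]=0
rows=[(r,np.nonzero(mr[r])[0]) for r in range(250,345)]
W=np.array([atz('wrist',((x.min()+x.max())/2,r),.196,cal)[:2] for r,x in rows if len(x)>15])
f=np.polyfit(W[:,0],W[:,1],1);print('lever dy/dx',f[0], W.mean(0))
print('stem',atz('wrist',(285.5,104),.172,cal))
```

```text
cam z axis [-0.30828918  0.00583821 -0.95127478]
[[156.   98.5  30. ]
 [164.  101.5  38. ]
 [172.  101.5  38. ]
 [212.  102.5  36. ]
 [220.  102.5  36. ]
 [228.  102.   35. ]
 [236.  102.   35. ]
 [244.  101.5  30. ]
 [332.  103.5  26. ]
 [340.  103.5  26. ]
 [348.  104.   24. ]]
pipe dx/dy 0.036304707874004534
pipe dx/dy 0.036304707874003056
lever dy/dx -0.038477260904253074 [ 0.45814004 -0.01439436]
stem [ 0.53629635 -0.01791961  0.172     ]
```

Request:
move_arm(steps=[{"fingers": 20,"translation": [0,0,0],"turn": 0},{"fingers": 30,"translation": [0,0,0],"turn": 0},{"fingers": 40,"translation": [0,0,0],"turn": 0},{"fingers": 40,"translation": [0,0,0],"turn": 0}])

```text
t: 8.4
eef_pos: [0.4548, -0.0125, 0.1732]
tool_rot: [-0.0, -0.699, 0.715, 0.0]
contact_force: [0.1, -0.5, -0.2]
gripper_width: 0.466
```

```bash
cat > lev.py <<'E'
from h import *
def lever(f):
    cal=calibration('wrist');im=snap('wrist',f);h=cv2.cvtColor(im,cv2.COLOR_BGR2HSV)
    mr=((h[...,0]<6)|(h[...,0]>174))&(h[...,1]>130)&(h[...,2]>50)
    n,l,s,c=cv2.connectedComponentsWithStats(mr.astype(np.uint8));i=1+np.argmax(s[1:,4])
    ys,xs=np.nonzero(l==i);W=np.array([atz('wrist',(x,y),.196,cal)[:2] for x,y in zip(xs,ys)])
    v=np.linalg.svd(W-W.mean(0))[2][0];print(f,'centroid',W.mean(0),'dy/dx',v[1]/v[0],'size',s[i])
E
python3 - <<'E'
from lev import *
o=get_obs();print(o['t'],o['eef_pos'],o['contact_force'],o['gripper_width'])
lever('w5.png')
E
```

```text
8.4 [ 0.45481677 -0.01251588  0.17320114] [ 0.09873882 -0.45750074 -0.20043474] 0.465865790020755
w5.png centroid [ 0.45702241 -0.01441322] dy/dx -0.04179030900956868 size [ 270  245   34  109 3239]
```

View pics/w5.png

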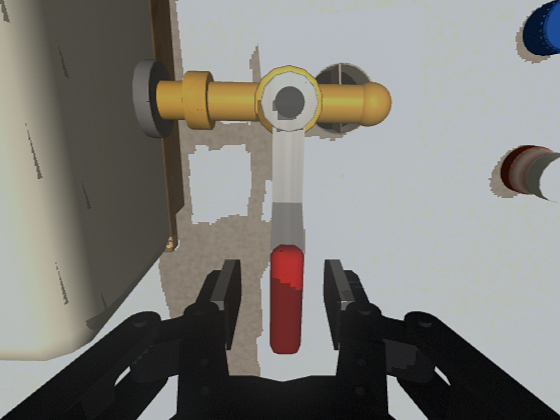

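Request:
move_arm(steps=[{"fingers": 40,"translation": [0,0,40],"turn": 0},{"fingers": 60,"translation": [0,0,50],"turn": 0},{"fingers": 80,"translation": [0,0,40],"turn": 0},{"fingers": 80,"translation": [20,-40,0],"turn": 0},{"fingers": 80,"translation": [25,-45,0],"turn": 0},{"fingers": 80,"translation": [25,-45,0],"turn": 0},{"fingers": 80,"translation": [25,-45,0],"turn": 0},{"fingers": 80,"translation": [25,-45,-30],"turn": 0},{"fingers": 80,"translation": [12,-9,-40],"turn": 0},{"fingers": 80,"translation": [0,0,0],"turn": 0}], newtons=80)

```text
t: 9.7
eef_pos: [0.585, -0.2417, 0.2294]
tool_rot: [-0.002, -0.698, 0.716, 0.003]
contact_force: [0.5, 0.6, -0.4]
gripper_width: 0.935
```

Run:
```python
from h import *
o=get_obs();print(o['t'],o['eef_pos'],o['tool_rot'],o['q'],o['contact_force'],o['gripper_width'])
cal=calibration('wrist');im=snap('wrist','w6.png')
for r in place_of('wrist','cap_center')[:2]:print(r['conf'],r['xy'],atz('wrist',r['xy'],.013,cal))
h=cv2.cvtColor(im,cv2.COLOR_BGR2HSV)
m=((h[...,0]>100)&(h[...,0]<130)&(h[...,1]>120)&(h[...,2]>40)).astype(np.uint8)
n,l,s,c=cv2.connectedComponentsWithStats(m)
for i in range(1,n):
    if s[i,4]>200:print(s[i],c[i],atz('wrist',c[i],.02,cal))
```

```text
9.7 [ 0.58502824 -0.24174776  0.22942699] [-0.00167763 -0.69813412  0.7159575   0.00328401] [ 0.37431013  0.41727325 -0.10865229  1.65150112  0.04934742  1.08288264
 -1.34455745] [ 0.53799315  0.63587946 -0.41646564] 0.9347543534057037
0.61 [285.8, 174.9] [ 0.58909809 -0.24607451  0.013     ]
[ 265  156   36   38 1032] [282.64437984 174.66860465] [ 0.5909591  -0.24259605  0.02      ]
```

View pics/w6.png

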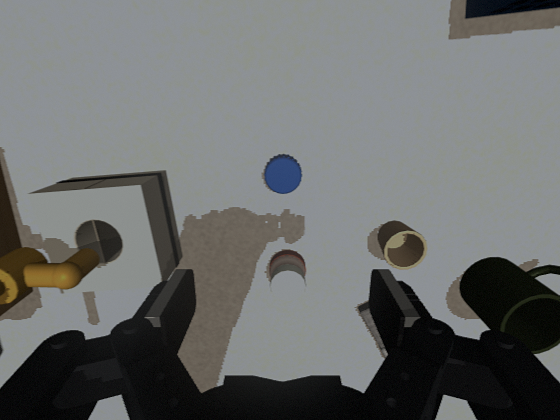

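Request:
move_arm(steps=[{"fingers": 65,"translation": [5,-1,-50],"turn": 0},{"fingers": 65,"translation": [0,0,-50],"turn": 0},{"fingers": 65,"translation": [0,0,-40],"turn": 0},{"fingers": 65,"translation": [0,0,0],"turn": 0},{"fingers": 65,"translation": [0,0,0],"turn": 0}])

```text
t: 10.42
eef_pos: [0.5938, -0.2427, 0.0964]
tool_rot: [0.001, -0.699, 0.715, -0.002]
contact_force: [-0.1, -1.0, 1.2]
gripper_width: 0.762
```

```bash
cat > capm.py <<'E'
from h import *
def capm(f,z):
    o=get_obs();print(o['t'],o['eef_pos'],o['tool_rot'],o['contact_force'],o['gripper_width'])
    cal=calibration('wrist');im=snap('wrist',f)
    h=cv2.cvtColor(im,cv2.COLOR_BGR2HSV)
    m=((h[...,0]>100)&(h[...,0]<130)&(h[...,1]>120)&(h[...,2]>40)).astype(np.uint8)
    n,l,s,c=cv2.connectedComponentsWithStats(m)
    for i in range(1,n):
        if s[i,4]>200:print(s[i],c[i],atz('wrist',c[i],z,cal))
E
python3 - <<'E'
from capm import *
capm('w7.png',.022)
E
```

```text
10.425 [ 0.59376203 -0.2427182   0.09638281] [ 0.00106758 -0.69872037  0.71539174 -0.00183658] [-0.1464702  -0.98238134  1.15302507] 0.7619447701542439
[ 253  201   57   55 2349] [281.37547893 228.21966794] [ 0.5910376  -0.24264797  0.022     ]
```

View pics/w7.png

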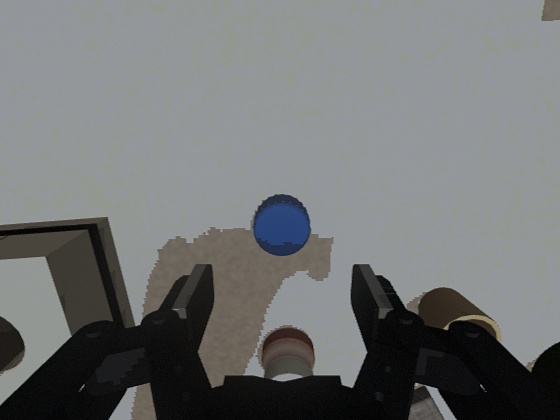

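Request:
move_arm(steps=[{"fingers": 65,"translation": [-3,0,-40],"turn": 0},{"fingers": 65,"translation": [0,0,-35],"turn": 0},{"fingers": 65,"translation": [0,0,-12],"turn": 0},{"fingers": 65,"translation": [0,0,0],"turn": 0},{"fingers": 65,"translation": [0,0,0],"turn": 0}])

```text
t: 11.1
eef_pos: [0.5904, -0.2432, 0.0083]
tool_rot: [0.001, -0.698, 0.716, -0.001]
contact_force: [-0.4, 0.2, 0.3]
gripper_width: 0.763
```

Run:
```python
from capm import *
capm('w8.png',.022)
```

```text
11.1 [ 0.59044451 -0.24318189  0.00830734] [ 0.00075169 -0.69846007  0.7156472  -0.0014335 ] [-0.37251681  0.20167116  0.26541118] 0.7627593644012736
[ 235  251   91   81 5664] [280.53548729 291.57291667] [ 0.59084744 -0.24275444  0.022     ]
```

View pics/w8.png

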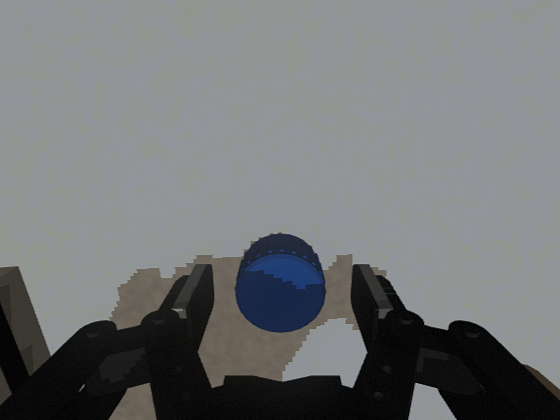

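Request:
move_arm(steps=[{"fingers": 65,"translation": [0,0,-4],"turn": 0},{"fingers": 45,"translation": [0,0,0],"turn": 0},{"fingers": 30,"translation": [0,0,0],"turn": 0},{"fingers": 30,"translation": [0,0,0],"turn": 0},{"fingers": 30,"translation": [0,0,0],"turn": 0},{"fingers": 30,"translation": [0,0,0],"turn": 0}], newtons=80)

```text
t: 11.9
eef_pos: [0.5891, -0.2428, 0.0029]
tool_rot: [0.0, -0.698, 0.716, -0.0]
contact_force: [-2.5, 0.4, 6.0]
gripper_width: 0.441
```

Run:
```python
from capm import *
capm('w9.png',.022)
```

```text
11.9 [ 0.58912923 -0.24283134  0.00292651] [ 7.36894923e-05 -6.98468205e-01  7.15641045e-01 -2.37110138e-04] [-2.48779123  0.42437937  5.95752879] 0.44147338015127546
[ 237  249   91   89 6221] [282.84986337 294.42452982] [ 0.59150825 -0.24345244  0.022     ]
```

View pics/w9.png

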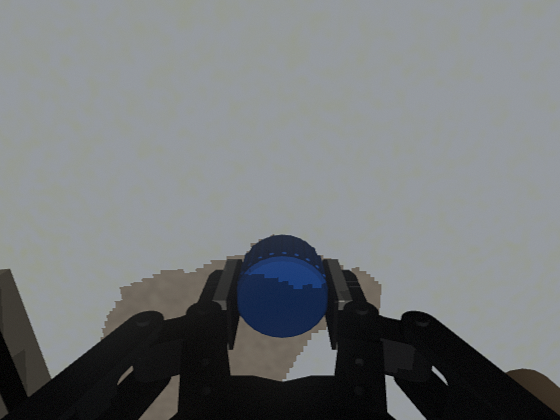

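Request:
move_arm(steps=[{"fingers": 30,"translation": [0,0,15],"turn": 0},{"fingers": 30,"translation": [0,0,40],"turn": 0},{"fingers": 30,"translation": [0,0,50],"turn": 0},{"fingers": 30,"translation": [0,0,50],"turn": 0},{"fingers": 30,"translation": [0,0,50],"turn": 0},{"fingers": 30,"translation": [0,0,50],"turn": 0},{"fingers": 30,"translation": [0,0,50],"turn": 0},{"fingers": 30,"translation": [0,0,52],"turn": 0},{"fingers": 30,"translation": [0,0,0],"turn": 0}], newtons=80)

```text
t: 13.08
eef_pos: [0.5907, -0.2432, 0.3655]
tool_rot: [0.002, -0.698, 0.716, -0.004]
contact_force: [-0.0, 0.4, -0.4]
gripper_width: 0.445
```

Request:
move_arm(steps=[{"fingers": 30,"translation": [-4,35,0],"turn": 0},{"fingers": 30,"translation": [-6,45,0],"turn": 0},{"fingers": 30,"translation": [-6,45,0],"turn": 0},{"fingers": 30,"translation": [-6,45,0],"turn": 0},{"fingers": 30,"translation": [-6,45,0],"turn": 0},{"fingers": 30,"translation": [-6,45,0],"turn": 0},{"fingers": 30,"translation": [-6,45,0],"turn": 0},{"fingers": 30,"translation": [-5,45,0],"turn": 0},{"fingers": 30,"translation": [-4,33,0],"turn": 0},{"fingers": 30,"translation": [0,0,0],"turn": 0}])

```text
t: 14.32
eef_pos: [0.5384, 0.1436, 0.3589]
tool_rot: [-0.0, -0.701, 0.714, 0.001]
contact_force: [0.5, -0.9, -0.1]
gripper_width: 0.446
```

Request:
move_arm(steps=[{"fingers": 30,"translation": [0,0,0],"turn": 0},{"fingers": 30,"translation": [0,0,0],"turn": 0},{"fingers": 30,"translation": [0,0,0],"turn": 0}])

```text
t: 14.7
eef_pos: [0.5401, 0.1392, 0.3592]
tool_rot: [-0.0, -0.698, 0.716, -0.0]
contact_force: [-0.8, 0.4, -0.2]
gripper_width: 0.451
```

Run:
```python
from capm import *
np.save('cal10.npy',calibration('wrist'),allow_pickle=True)
z=get_obs()['eef_pos'][2]
capm('w10.png',z+.023)
for r in place_of('wrist','vent_top')[:2]:print(r['conf'],r['xy'],atz('wrist',r['xy'],.251,np.load('cal10.npy',allow_pickle=True).item()))
print(get_obs()['q'])
```

```text
14.7 [0.54009859 0.13915341 0.35924644] [-1.30424668e-04 -6.97840358e-01  7.16253313e-01 -1.01111609e-04] [-0.79548488  0.39508954 -0.19389118] 0.4508413345560826
[ 237  238   91   99 6793] [282.3920212  290.65317238] [0.54678719 0.13862662 0.38224644]
0.77 [284.0, 204.5] [0.54426354 0.13704866 0.251     ]
0.6 [441.0, 191.2] [0.55196065 0.01254795 0.251     ]
[-0.08629093  0.20800824 -0.33109677  1.6505062   0.0699529   1.29481055
 -2.02597695]
```

View pics/w10.png

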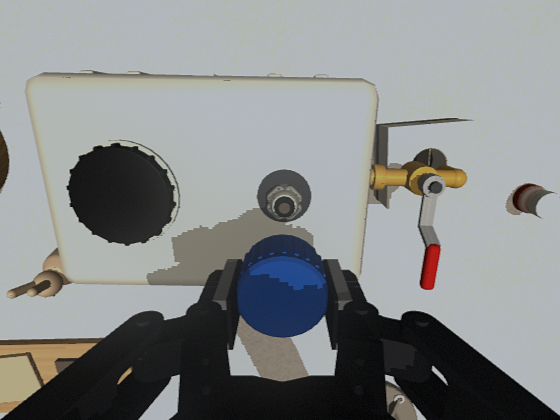

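Run:
```python
from h import *
cal=np.load('cal10.npy',allow_pickle=True).item()
im=cv2.imread('pics/w10.png')
a=cv2.resize(im[150:350,220:350],None,fx=4,fy=4,interpolation=cv2.INTER_CUBIC)
cv2.imwrite('pics/w10a.png',cv2.resize(im[160:250,220:350],None,fx=6,fy=6,interpolation=cv2.INTER_CUBIC))
g=cv2.convertScaleAbs(im[225:345,225:345],alpha=1.8,beta=10)
cv2.imwrite('pics/w10b.png',cv2.resize(g,None,fx=5,fy=5,interpolation=cv2.INTER_CUBIC))
```

```text
(no output)
```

View pics/w10a.png

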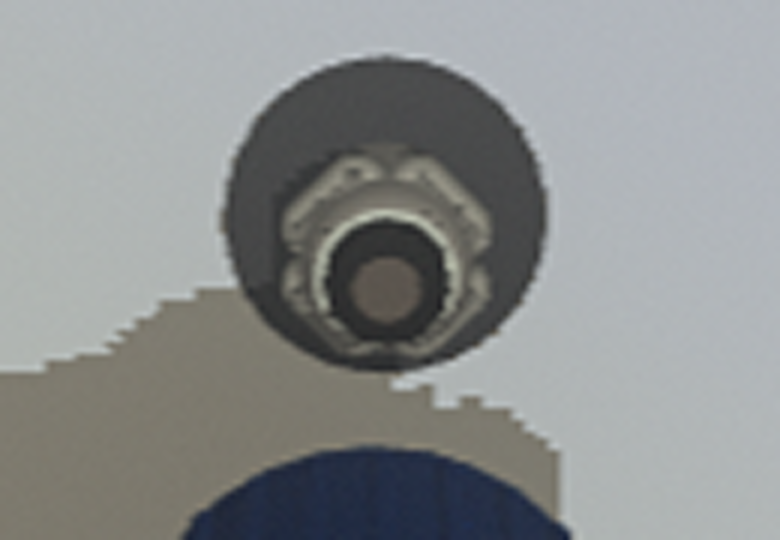

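View pics/w10b.png

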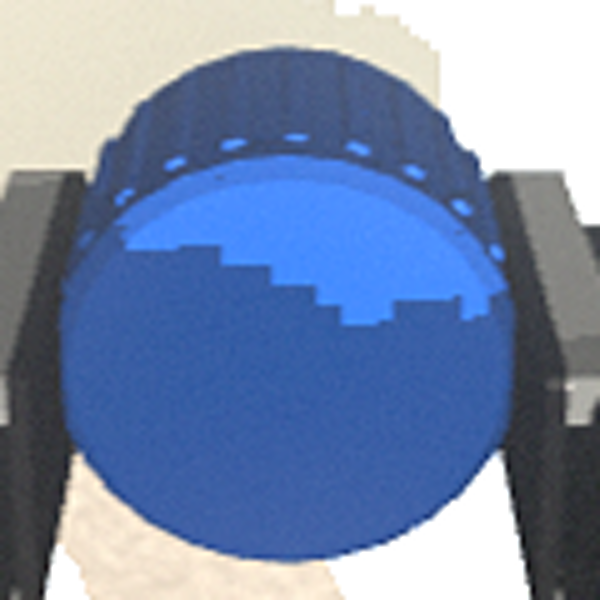

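Run:
```python
from h import *
cal=np.load('cal10.npy',allow_pickle=True).item()
K=np.array(cal['camera_matrix']);rv=np.array(cal['rvec']);tv=np.array(cal['tvec'])
tcp=np.array([.5401,.13915,.35925])
def circ(c,r,z):
    a=np.linspace(0,2*np.pi,200);P=np.c_[c[0]+r*np.cos(a),c[1]+r*np.sin(a),0*a+z]
    q=cv2.projectPoints(P,rv,tv,K,None)[0][:,0];return q.min(0),q.max(0)
print('cam',ray('wrist',(280,210),cal)[0])
for z,n in((.020,''),(.023,''),(.026,'')):
  c=atz('wrist',(282.2,296),tcp[2]+z,cal);print(c-tcp,circ(c,.02,tcp[2]+z),circ(c,.019,tcp[2]+z))
print('target l,t,r,b',225+60/5-.4,225+152/5-.4,225+515/5-.4,225+562/5-.4)
W=lambda u,v:(220+u/6-.4,160+v/6-.4)
for lab,u,v,z in (('sealtop',387,284,.2555),('sealbase',387,276,.251),('flange',385,213,.222),('hole',386,291,.2555)):
  p=atz('wrist',W(u,v),z,cal);print(lab,p)
c=atz('wrist',W(387,284),.2555,cal)
print('seal proj',circ(c,.0085,.2555),'target',W(328,228),W(446,340))
print('base proj',circ(c,.0085,.251),circ(c,.0095,.251), circ(c,.012,.246))
```

```text
cam [0.62086082 0.13704061 0.50171521]
[ 0.00220183 -0.00033323  0.02      ] (array([235.69023348, 253.72420007]), array([328.69672857, 334.70940873])) (array([238.0189881 , 255.93022285]), array([326.36747386, 332.85161424]))
[ 0.00412627 -0.00037674  0.023     ] (array([234.5204812 , 252.61241544]), array([329.86674525, 335.6395129 ])) (array([236.90792083, 254.87893651]), array([327.47876456, 333.73899495]))
[ 0.00605071 -0.00042025  0.026     ] (array([233.28860542, 251.44057519]), array([331.09716511, 336.6154143 ])) (array([235.73952958, 253.77099996]), array([328.64742062, 334.6701661 ]))
target l,t,r,b 236.6 255.0 327.6 337.0
sealtop [0.54362991 0.13701827 0.2555    ]
sealbase [0.54333907 0.13699081 0.251     ]
flange [0.54411197 0.1370453  0.222     ]
hole [0.54266802 0.13717318 0.2555    ]
seal proj (array([273.32588527, 196.54636772]), array([294.87399552, 217.10995596])) target (274.2666666666667, 197.6) (293.93333333333334, 216.26666666666665)
base proj (array([273.4586497 , 195.02165116]), array([294.65523904, 215.28345459])) (array([272.2117553 , 193.80412647]), array([295.90228193, 216.45024038])) (array([269.31471237, 189.18171555]), array([298.70749776, 217.3302052 ]))
```

Request:
move_arm(steps=[{"fingers": 30,"translation": [1.5,-2,-30],"turn": 0},{"fingers": 30,"translation": [0,0,-40],"turn": 0},{"fingers": 30,"translation": [0,0,-20],"turn": 0},{"fingers": 30,"translation": [0,0,0],"turn": 0},{"fingers": 30,"translation": [0,0,0],"turn": 0},{"fingers": 30,"translation": [0,0,0],"turn": 0}], newtons=100)

```text
t: 15.55
eef_pos: [0.5421, 0.1385, 0.2706]
tool_rot: [0.001, -0.698, 0.716, -0.001]
contact_force: [0.1, 0.7, -0.6]
gripper_width: 0.443
```

Run:
```python
from capm import *
np.save('cal11.npy',calibration('wrist'),allow_pickle=True)
z=get_obs()['eef_pos'][2]
capm('w11.png',z+.023)
im=cv2.imread('pics/w11.png');cv2.imwrite('pics/w11a.png',cv2.resize(cv2.convertScaleAbs(im[190:340,200:370],alpha=1.6,beta=10),None,fx=4,fy=4,interpolation=cv2.INTER_CUBIC))
s=snap('scene','s11.png');cv2.imwrite('pics/s11a.png',cv2.resize(s[160:260,260:400],None,fx=5,fy=5,interpolation=cv2.INTER_CUBIC))
```

```text
15.55 [0.54211956 0.13853619 0.27063071] [ 1.00673069e-03 -6.98442487e-01  7.15665281e-01 -5.33451937e-04] [ 0.07683249  0.72530405 -0.62633404] 0.44319578259427245
[ 237  235   91  102 7154] [282.73469388 288.12650266] [0.54994879 0.13782633 0.29363071]
```

View pics/w11a.png

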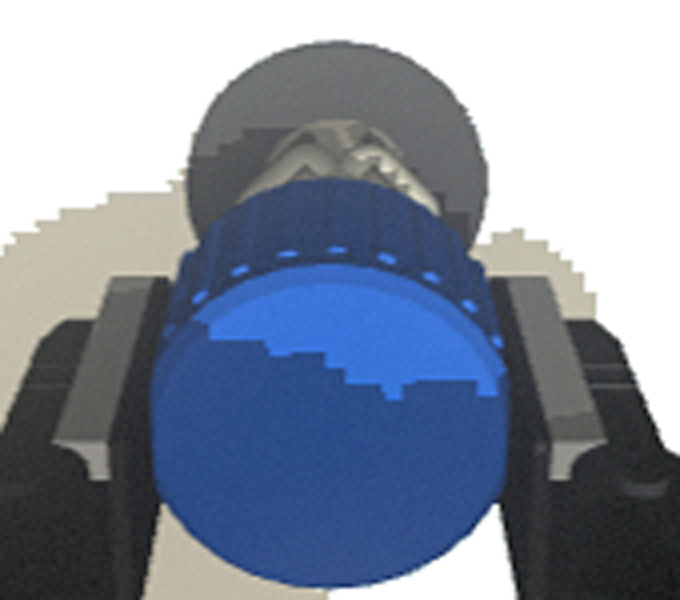

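View pics/s11a.png

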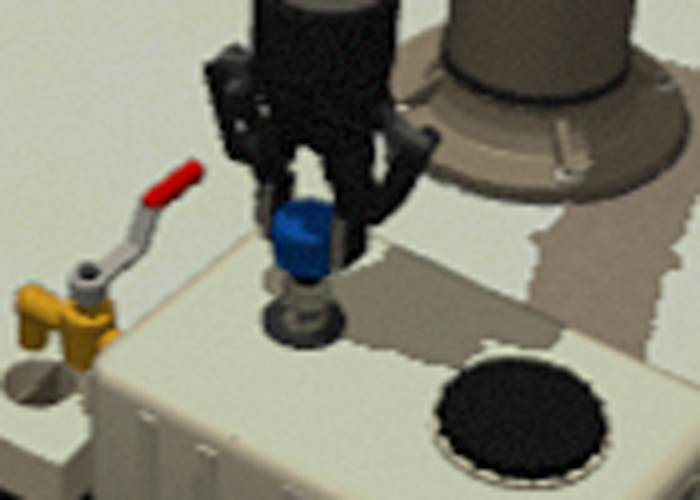

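Run:
```python
from h import *
cal=np.load('cal11.npy',allow_pickle=True).item()
W=lambda u,v:(200+u/4-.4,190+v/4-.4)
print('flange top edge',atz('wrist',W(338,40),.222,cal),'flange L/R',atz('wrist',W(188,175),.222,cal),atz('wrist',W(488,185),.222,cal))
print('cap top c',atz('wrist',W(330,426),.2706+.021,cal),'front edge',atz('wrist',W(330,587),.2706+.022,cal))
cal=np.load('cal10.npy',allow_pickle=True).item()
W=lambda u,v:(220+u/6-.4,160+v/6-.4)
print('flange10',atz('wrist',W(385,57),.222,cal),atz('wrist',W(385,372),.222,cal),atz('wrist',W(222,213),.222,cal),atz('wrist',W(548,213),.222,cal))
```

```text
flange top edge [0.56771565 0.13638321 0.222     ] flange L/R [0.5462342  0.16045322 0.222     ] [0.54337731 0.1132792  0.222     ]
cap top c [0.54484703 0.13821318 0.2916    ] front edge [0.52502432 0.13869617 0.2926    ]
flange10 [0.56736829 0.13647653 0.222     ] [0.51915481 0.13765568 0.222     ] [0.54475096 0.16110024 0.222     ] [0.54347282 0.11298436 0.222     ]
```

Request:
move_arm(steps=[{"fingers": 30,"translation": [-0.7,-1.3,-6],"turn": 0},{"fingers": 30,"translation": [0,0,-5],"turn": 0},{"fingers": 30,"translation": [0,0,-4],"turn": 0},{"fingers": 30,"translation": [0,0,-4],"turn": 0},{"fingers": 30,"translation": [0,0,0],"turn": 0},{"fingers": 30,"translation": [0,0,0],"turn": 0}])

```text
t: 16.4
eef_pos: [0.5408, 0.1371, 0.2504]
tool_rot: [0.0, -0.699, 0.716, -0.0]
contact_force: [-1.0, -0.5, 0.0]
gripper_width: 0.442
```

Request:
move_arm(steps=[{"fingers": 30,"translation": [0,0,-3],"turn": 0},{"fingers": 30,"translation": [0,0,-2],"turn": 0},{"fingers": 30,"translation": [0,0,0],"turn": 0}])

```text
t: 16.77
eef_pos: [0.5412, 0.1374, 0.246]
tool_rot: [0.001, -0.699, 0.716, -0.0]
contact_force: [-0.5, 0.5, 3.8]
gripper_width: 0.443
```

Request:
move_arm(steps=[{"fingers": 30,"translation": [0,0,-2],"turn": 0},{"fingers": 30,"translation": [0,0,-2],"turn": 0},{"fingers": 30,"translation": [0,0,0],"turn": 0}])

```text
t: 17.15
eef_pos: [0.5408, 0.1373, 0.241]
tool_rot: [0.0, -0.699, 0.716, 0.0]
contact_force: [1.5, 1.4, -2.6]
gripper_width: 0.44
```

Request:
move_arm(steps=[{"fingers": 30,"translation": [0,0,-2],"turn": 0},{"fingers": 30,"translation": [0,0,-2],"turn": 0},{"fingers": 30,"translation": [0,0,0],"turn": 0},{"fingers": 30,"translation": [0,0,0],"turn": 0}])

```text
t: 17.65
eef_pos: [0.5405, 0.137, 0.2372]
tool_rot: [-0.0, -0.699, 0.716, 0.0]
contact_force: [-0.1, 1.8, -0.8]
gripper_width: 0.442
```

Request:
move_arm(steps=[{"fingers": 30,"translation": [0,0,-2],"turn": 0},{"fingers": 30,"translation": [0,0,-1],"turn": 0},{"fingers": 30,"translation": [0,0,0],"turn": 0},{"fingers": 30,"translation": [0,0,0],"turn": 0}])

```text
t: 18.15
eef_pos: [0.5406, 0.1371, 0.2348]
tool_rot: [0.0, -0.698, 0.716, -0.0]
contact_force: [-2.1, 0.7, 6.8]
gripper_width: 0.44
```

Request:
move_arm(steps=[{"fingers": 30,"translation": [0,0,-1],"turn": 0},{"fingers": 30,"translation": [0,0,-1],"turn": 0},{"fingers": 30,"translation": [0,0,0],"turn": 0},{"fingers": 30,"translation": [0,0,0],"turn": 0}])

```text
t: 18.65
eef_pos: [0.5407, 0.1371, 0.234]
tool_rot: [0.0, -0.698, 0.716, -0.0]
contact_force: [-5.7, -0.7, 13.2]
gripper_width: 0.441
```

Run:
```python
from h import *
for i in range(4):
    o=get_obs();print(o['t'],o['eef_pos'],o['contact_force']);read_camera('scene')
```

```text
18.65 [0.54068653 0.13705364 0.23396731] [-5.72934547 -0.72034527 13.15489846]
18.7 [0.54069897 0.13704258 0.23395606] [-5.81498266 -0.05923786 11.88588994]
18.75 [0.54066998 0.1370559  0.23395766] [-5.08711343 -0.02298214 12.41930157]
18.8 [0.54068689 0.137068   0.23393921] [-6.101868   -0.37211322 13.27309892]
```

Request:
move_arm(steps=[{"fingers": 30,"translation": [0,0,-1],"turn": 0},{"fingers": 30,"translation": [0,0,0],"turn": 0},{"fingers": 30,"translation": [0,0,0],"turn": 0},{"fingers": 30,"translation": [0,0,0],"turn": 0}])

```text
t: 19.35
eef_pos: [0.5407, 0.137, 0.2339]
tool_rot: [0.0, -0.698, 0.716, -0.001]
contact_force: [-8.3, -1.9, 20.3]
gripper_width: 0.439
```

Run:
```python
from h import *
for i in range(2):
    o=get_obs();print(o['t'],o['eef_pos'],o['contact_force'],o['tool_rot']);s=read_camera('scene')
cv2.imwrite('pics/s12.png',cv2.resize(s[160:260,230:370],None,fx=5,fy=5,interpolation=cv2.INTER_CUBIC))
cv2.imwrite('pics/s12f.png',s)
snap('wrist','w12.png')
```

```text
19.35 [0.54072876 0.13703786 0.23390744] [-8.2784103  -1.87464263 20.26906129] [ 3.60517621e-04 -6.98407414e-01  7.15700130e-01 -5.27289044e-04]
19.4 [0.54072857 0.13704418 0.23389768] [-7.15801628 -2.47097184 19.29839084] [ 3.67815033e-04 -6.98402948e-01  7.15704487e-01 -5.24865005e-04]
```

View pics/w12.png

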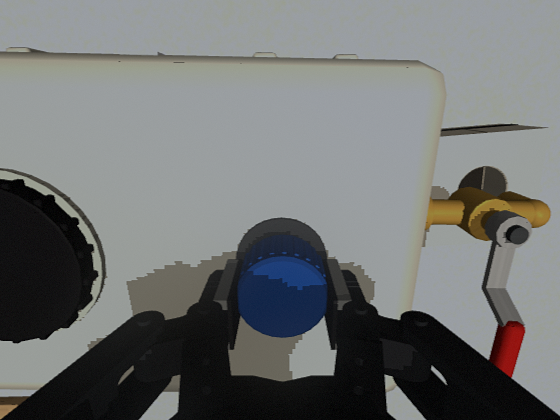

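View pics/s12.png

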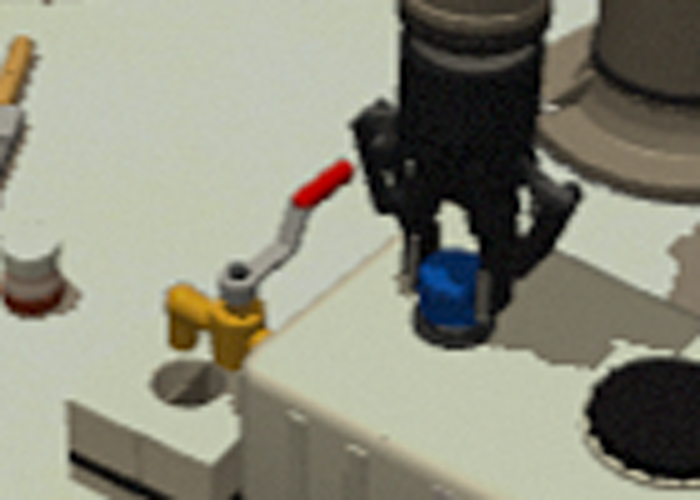

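View pics/s12f.png

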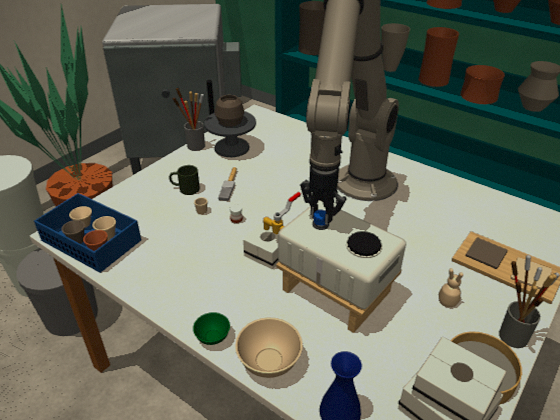

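Request:
move_arm(steps=[{"fingers": 30,"translation": [0,0,0.6],"turn": 0},{"fingers": 30,"translation": [0,0,0],"turn": 0},{"fingers": 30,"translation": [0,0,0],"turn": 0},{"fingers": 30,"translation": [0,0,0],"turn": 0}])

```text
t: 20.0
eef_pos: [0.5407, 0.137, 0.2339]
tool_rot: [0.0, -0.698, 0.716, -0.0]
contact_force: [-6.4, -0.6, 15.9]
gripper_width: 0.44
```

```bash
python3 - <<'E'
from lev import *
o=get_obs();print(o['t'],o['eef_pos'],o['contact_force'],o['gripper_width'])
lever('w13.png')
# lever in the clear view w10
E
python3 - <<'E'
import cv2
from lev import *
import lev
cal=np.load('cal10.npy',allow_pickle=True).item()
im=cv2.imread('pics/w10.png')
lev.calibration=lambda c:cal; lev.snap=lambda c,f:im
lev.lever('w10')
E
```

```text
20.0 [0.54069584 0.13703078 0.23391854] [-6.38425434 -0.5965749  15.89888277] 0.4396790165899164
w13.png centroid [ 0.46270403 -0.01369578] dy/dx 0.038171704537337446 size [ 493  321   32   57 1083]
w10 centroid [ 0.45593292 -0.01318084] dy/dx -0.029743784232495542 size [420 244  20  46 614]
```

```bash
python3 -c "
from station import *
print(hand_in())"
```

```text
the job is handed in; nothing more can be done
None
```

I turned the tap lever to shut, then pressed the blue cap onto the vent neck until it was fully down. I handed in at about 20 s with the gripper still holding the cap pressed.

**Tap:**
- With the gripper still on the lever, I measured it about 0.002 rad from square to the pipe.
- After release and from the clear view later on, it was within about 0.01 rad.
- The last wrist image gave a reading 0.07 rad off. The grip was partly hidden and seen from the side there, so I did not trust it. Its position was unchanged and nothing had touched the lever since.

**Cap:**
- As I pressed, the force rose at the beads and dropped again after them. It then built up against the seal until the tool stopped at a height of 0.2339 m, which matches the cap fully down.
- Pushing 1 mm further raised the force from 13 N to 20 N without moving the cap, so it was against a hard stop.
- I eased back to about 16 N at the same height for the final hold. A sideways load of about 6 N remained on the tool.
- I did not see or hear the click directly. I inferred it from the force and the height.

**Other things:** the last scene picture showed the mould, jar, cups, rabbit and brush where they had been.

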